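Find the waste flap still in use and hold it open

ROBOT

A 6-joint arm with a two-finger parallel gripper is mounted at the origin on the work surface. World frame = base frame: x ahead of the robot, y to its left, z up, the work surface at z = 0. Lengths are in m, angles in rad, forces in N, time in s.
With the tool pointing down it reaches from about 0.35 to 0.975 m from the base axis. Payload 4.9 kg.
Tool frame: the origin (TCP) lies on the centre line of the jaws, within the pads' length; the fingertips stand 14 mm ahead of it and the grasp point (between the pads) lies 5 mm behind it; z points along the fingers, y is the line along which they close (so a half turn about z gives the same grasp; the last joint's range is limited). The gripper opens to 85 mm and grips with 20 to 120 N. Pads are 22 mm wide; open, the fingers measure 114 mm over their backs; the gripper's body (76 mm by 85 mm) begins 54 mm behind the grasp point. The pads swing forward as they close: fully open they stand 13 mm farther back than shut.
Start: joints at [-1.39, 0.053, 1.613, -0, 1.476, -0.119], TCP at [0.185, -0.597, 0.245] pointing down, gripper open.
Joint ranges: [-3.01, 3.01], [-1.01, 2.22], [0.06, 2.58], [-1.02, 4.17], [0.09, 2.62], [-3.14, 3.14]. Speed limits (rad/s): [2.57, 2.57, 3.14, 3.14, 3.14, 3.14].

INTERFACE

Orientations are given as a unit quaternion [w, x, y, z].
In Python, from plant import * gives the robot as it stands.
- The arm moves only by the tool send_rows, never from a script. Its argument "steps" is a list of rows, each an object with "translation": the shift along the tool's x, y, z in cm, a list of three; "delta_rot": the turn, a rotation vector about the tool's x, y, z in rad, a list of three; "jaw": the finger opening in cm, from 0 to 8.54. In form: [{"translation": [dx, dy, dz], "delta_rot": [rx, ry, rz], "jaw": jaw}, ...]. A call has exactly 8 rows; each row is the pose to reach, as a shift and turn from the pose commanded when the call began, along the tool's axes at that moment; what a row does not reach only later rows make up. A row lasts 1/10 s, in which the tool goes at most 50 mm and 8.59 degrees, less where a joint would pass 70% of its speed; a pose out of reach is approached as far as the arm can. A call with a gripper value outside its range is refused whole. The fingers move at their own pace and stop on an object; the grip force is fixed at half the most. Time passes only in rows, so rows that repeat a pose let the fingers close, or fill a call up. It gives the time, the measured TCP pose, the force, the opening and the grip force at its end, in the units of the state.
- state(): the state, without advancing time (a new reading comes with each control period).
- grab_frame(name): name is "scene" or "side" or "wrist"; returns a dict with "pixels" (420x560x3 uint8, blue, green, red), "range_z" (420x560 float32, m along the optical axis (not along the pixel's ray), 0 where there is no reading), "fx", "fy", "cx", "cy" (pixels), "rvec" (rotation vector, rad) and "tvec" (3), from world to camera coordinates, as OpenCV has them. Camera axes: x right, y down, z forward; pixel columns grow to the right and rows downward; lengths in m; the calibration is good to about 2 mm. The wrist camera is an equidistant fisheye: a pixel r from the principal point sees the ray r / f radians off the axis. A picture is of the moment at which its call begins.
- job_done(): hands the job in; it is judged then, once.
The state is a dict: "time": time; "joint_pos": joint angles; "joint_vel": joint speeds; "joint_efforts": joint torques, N m; "tool_pos": TCP position; "tool_rot": TCP orientation; "contact_force": force on the tool from outside, world axes, zero at the start; "ft_torque": the same for the moment, N m; "gripper_width": opening from 0.0 (shut) to 1.0 (fully open); "grasp_force": force on a finger pad.
Only numpy, scipy, OpenCV 4.12 (cv2) and the standard library are available. Lean on these libraries where they do the work, as an engineer would, in place of code of your own. Each camera call takes 0.05 s, during which the arm holds its last target. There are 200 camera calls.

TASK

The waste sorter on this bench has four identical swing flaps; three of them are locked because their bins are full. With the fingertips, press gently on the flaps one after another, off their middle line, until you find the one that rocks, then push that flap open as far as it swings and finish while still holding it wide open with the fingers, so that I can drop in my used cassettes. Pick nothing up, do not force the locked flaps, and leave the cassette, forceps, pot and tub as they are.

Things in the scene. Friction and masses are not known exactly. Their poses are not given: they have to be found in the camera images.
- sorter: White bench-top waste sorter, fixed, 490 mm wide (y), 232 mm deep (x), deck 160 mm high. Origin on the bench below the middle of the row of flaps; x points from front (robot's side) to back, y left, z up. Four flush flaps in a row along y, 118 mm apart, 12 mm ribs between them, a 73 mm ledge in front; a free space 85 mm deep under the flap in use.
- flap_1_mid (a point): Middle of flap 1 on its pivot line, at deck height; fixed to the sorter, same axes (flap 1 is leftmost, +y, flap 4 rightmost). The flap is a flat steel plate 120 mm (x) by 100 mm (y), 6 mm thick, flush with the deck when closed, in an opening 126 by 106 mm. Pressed on its pivot line no flap moves. A locked flap gives only about 0.02 rad under 5 N.
- flap_1 (a joint): Tilt of flap 1 in rad about its pivot, along y through the plate's middle: 0 level and closed, positive with the front half (robot's side) down and the back half up, negative the other way; stops at +0.8 and -0.8. If not locked it is balanced and lightly sprung to level: 35 mm from the pivot about 0.5 N sets it rocking, about 2 to 3 N holds it at a stop.
- flap_2_mid (a point): Middle of flap 2 on its pivot line, at deck height; fixed to the sorter, same axes (flap 1 is leftmost, +y, flap 4 rightmost). The flap is a flat steel plate 120 mm (x) by 100 mm (y), 6 mm thick, flush with the deck when closed, in an opening 126 by 106 mm. Pressed on its pivot line no flap moves. A locked flap gives only about 0.02 rad under 5 N.
- flap_2 (a joint): Tilt of flap 2 in rad about its pivot, along y through the plate's middle: 0 level and closed, positive with the front half (robot's side) down and the back half up, negative the other way; stops at +0.8 and -0.8. If not locked it is balanced and lightly sprung to level: 35 mm from the pivot about 0.5 N sets it rocking, about 2 to 3 N holds it at a stop.
- flap_3_mid (a point): Middle of flap 3 on its pivot line, at deck height; fixed to the sorter, same axes (flap 1 is leftmost, +y, flap 4 rightmost). The flap is a flat steel plate 120 mm (x) by 100 mm (y), 6 mm thick, flush with the deck when closed, in an opening 126 by 106 mm. Pressed on its pivot line no flap moves. A locked flap gives only about 0.02 rad under 5 N.
- flap_3 (a joint): Tilt of flap 3 in rad about its pivot, along y through the plate's middle: 0 level and closed, positive with the front half (robot's side) down and the back half up, negative the other way; stops at +0.8 and -0.8. If not locked it is balanced and lightly sprung to level: 35 mm from the pivot about 0.5 N sets it rocking, about 2 to 3 N holds it at a stop.
- flap_4_mid (a point): Middle of flap 4 on its pivot line, at deck height; fixed to the sorter, same axes (flap 1 is leftmost, +y, flap 4 rightmost). The flap is a flat steel plate 120 mm (x) by 100 mm (y), 6 mm thick, flush with the deck when closed, in an opening 126 by 106 mm. Pressed on its pivot line no flap moves. A locked flap gives only about 0.02 rad under 5 N.
- flap_4 (a joint): Tilt of flap 4 in rad about its pivot, along y through the plate's middle: 0 level and closed, positive with the front half (robot's side) down and the back half up, negative the other way; stops at +0.8 and -0.8. If not locked it is balanced and lightly sprung to level: 35 mm from the pivot about 0.5 N sets it rocking, about 2 to 3 N holds it at a stop.
- cassette: Loose white tissue cassette, 28 x 40 x 6 mm, lying on the sorter's front ledge. Origin at the centre of its underside.
- forceps: Loose steel forceps, 125 mm long and 5 mm thick, lying on the sorter's front ledge, roughly along y. Origin at the middle of the underside.
- pot: Loose clear specimen pot with a red screw cap, 48 mm across, 72 mm high, on the bench to the left of the sorter. Origin at the centre of its underside.
- tub: Loose white lidded tub with a blue lower part, 90 mm across, 90 mm high, on the bench to the right of the sorter. Origin at the centre of its underside.

How it is judged:
On the way, in this order (a step that is already met when the one before it is completed fails the run):
1. the flap that is not locked has been made to rock by the fingers (((value of joint flap_1 above 0.18 rad or value of joint flap_1 below -0.18 rad) or (value of joint flap_2 above 0.18 rad or value of joint flap_2 below -0.18 rad) or (value of joint flap_3 above 0.18 rad or value of joint flap_3 below -0.18 rad) or (value of joint flap_4 above 0.18 rad or value of joint flap_4 below -0.18 rad)) and contact force between the fingers and sorter above 0.5 N).
2. that flap is pushed wide open (((value of joint flap_1 above 0.66 rad or value of joint flap_1 below -0.66 rad) or (value of joint flap_2 above 0.66 rad or value of joint flap_2 below -0.66 rad) or (value of joint flap_3 above 0.66 rad or value of joint flap_3 below -0.66 rad) or (value of joint flap_4 above 0.66 rad or value of joint flap_4 below -0.66 rad)) and contact force between the fingers and sorter above 0.5 N), for 0.2 s.
At the end, for the whole second after the job is handed in: One flap is tilted by at least 0.66 rad (38 degrees; its stop is at 0.8) either way and the fingers are pressing on it with more than 0.5 N, through the last second, the arm holding still (all of step 2); the arm keeps its last pose, push and grip.
It fails at once if a flap, or the sorter elsewhere, is pressed with more than 60 N (contact force between any of the fingers, the arm and sorter above 60 N).
It fails at once if the cassette, forceps, pot or tub is lifted, carried or shoved by more than 25 mm (distance of any of cassette, forceps, pot, tub from where it was at the start of the episode above 0.025 m).
It also fails if it takes over 45 s, if anything falls off the work surface, if the arm or the gripper's body presses on something with over 40 N, if the wrist force passes 120 N, or if a joint passes its speed limit or range.

## Working session

There is one attempt and no reset: what is moved stays moved. The work goes in short steps, Python scripts to look and compute and a tool call to move; the robot and the scene stay as the last step left them, time stands still between calls to the robot, and variables do not carry over. Pictures are saved under pics/ and viewed, at most 10 in all, crops included, and the job is handed in when it is done.

Besides the shell and the picture viewer there is one more tool, called after "Emit:" as a command line: name --argument value ..., lists and objects as JSON in quotes. send_rows: Moves the arm, as the interface text tells. Its arguments: {"type":"object","properties":{"steps":{"type":"array","items":{"type":"object","properties":{"translation":{"type":"array","items":{"type":"number"}},"delta_rot":{"type":"array","items":{"type":"number"}},"jaw":{"type":"number"}}}}},"required":["steps"]}

```bash
mkdir -p pics; cat > h.py <<'E'
from plant import *
import numpy as np, cv2
def pts(f):
    z=f["range_z"].astype(float);v,u=np.mgrid[:z.shape[0],:z.shape[1]]
    p=np.stack([(u-f["cx"])/f["fx"]*z,(v-f["cy"])/f["fy"]*z,z],-1)
    R=cv2.Rodrigues(np.array(f["rvec"],float))[0]
    P=(p-np.array(f["tvec"]).ravel())@R
    P[z<=0]=np.nan
    return P
E
python3 - <<'E'
from h import *
s=state();print(s)
for n in("scene","side"):
    f=grab_frame(n);cv2.imwrite(f"pics/{n}0.png",f["pixels"]);P=pts(f);np.save(n+".npy",P)
    m=(abs(P[...,2]-.16)<.006);print(n,m.sum())
    q=P[m][:,:2].astype(np.float32)
    if len(q)>50: print(cv2.minAreaRect(q),np.median(P[m][:,2]))
E
```

```text
{'time': 0.0, 'joint_pos': array([-1.38998008e+00,  5.33279058e-02,  1.61429705e+00, -6.94802782e-06,
        1.47599683e+00, -1.18974713e-01]), 'joint_vel': array([ 0.00030166, -0.0020643 ,  0.00080235, -0.00019675, -0.00125484,
       -0.00050704]), 'joint_efforts': array([ 4.78802958e-04, -3.93679583e+01, -3.70177925e+01, -2.71463858e-05,
        7.07803789e-03, -9.23131438e-06]), 'tool_pos': array([ 0.18448123, -0.59652993,  0.24407912]), 'tool_rot': array([-1.01397316e-03,  9.88786134e-01,  1.49335035e-01, -3.48225549e-05]), 'contact_force': array([ 0.89550076, -0.14496145,  0.42232788]), 'ft_torque': array([-0.00684421, -0.0130644 ,  0.00153461]), 'grasp_force': 0.0, 'gripper_width': 0.9979698504316036}
scene 16506
((0.31066349148750305, -0.06113201379776001), (0.6300879120826721, 0.49082109332084656), 8.321412086486816) 0.15778699553671485
side 9876
((0.8458386659622192, -0.8786665201187134), (2.2084813117980957, 3.34466552734375), 89.6963882446289) 0.16048868157640062
```

View pics/scene0.png

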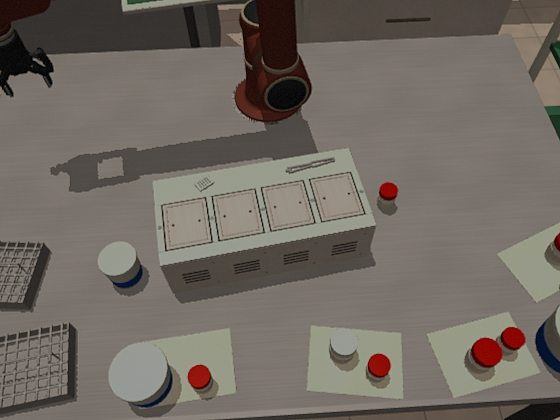

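View pics/side0.png

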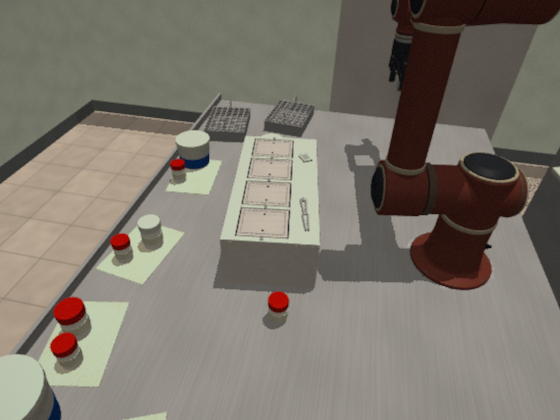

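The scene view looks towards the robot: deck corners are near (153,180), (350,150), (374,222) and (161,262). The flaps run from flap 1 at (337,197) to flap 4 at (187,223). The cassette is at (204,184) and the forceps at (310,165). The side view agrees.

```bash
python3 - <<'E'
from h import *
for n in("scene","side"):
    P=np.load(n+".npy")
    m=((abs(P[...,2]-.16)<.007)&(P[...,0]>.3)&(P[...,0]<.9)&(abs(P[...,1])<.5)).astype(np.uint8)
    m=cv2.morphologyEx(m,cv2.MORPH_OPEN,np.ones((3,3)))
    k,l,st,c=cv2.connectedComponentsWithStats(m);i=1+st[1:,4].argmax();m=l==i
    q=P[m]
    print(n,m.sum(),np.median(q[:,2]),cv2.minAreaRect(q[:,:2].astype(np.float32)))
P=np.load("scene.npy")
for u,v in((337,197),(289,206),(238,214),(187,223),(204,184),(310,165),(388,190),(120,250)):print((u,v),P[v,u].round(3))
P=np.load("side.npy")
for u,v in((264,222),(268,193),(270,168),(273,149),(305,157),(305,214)):print((u,v),P[v,u].round(3))
E
```

```text
scene 16804 0.1577332611045271 ((0.5052719116210938, -0.03268235921859741), (0.23649919033050537, 0.49084848165512085), 8.457871437072754)
side 8931 0.16050666243517636 ((0.5027696490287781, -0.03320989012718201), (0.2324717938899994, 0.4990459382534027), 8.458344459533691)
(337, 197) [0.501 0.146 0.156]
(289, 206) [0.521 0.032 0.159]
(238, 214) [ 0.534 -0.087  0.157]
(187, 223) [ 0.551 -0.203  0.158]
(204, 184) [ 0.447 -0.167  0.162]
(310, 165) [0.407 0.091 0.162]
(388, 190) [0.429 0.294 0.069]
(120, 250) [ 0.572 -0.372  0.086]
(264, 222) [0.493 0.145 0.159]
(268, 193) [0.508 0.032 0.162]
(270, 168) [ 0.529 -0.087  0.162]
(273, 149) [ 0.544 -0.197  0.159]
(305, 157) [ 0.439 -0.163  0.167]
(305, 214) [0.399 0.094 0.162]
```

Emit:
send_rows --steps '[{"translation": [3,-2,0],"delta_rot": [0,0,0.02],"jaw": 0},{"translation": [6.5,-4.2,0],"delta_rot": [0,0,0.04],"jaw": 0},{"translation": [10,-6.4,0],"delta_rot": [0,0,0.06],"jaw": 0},{"translation": [13.5,-8.6,0],"delta_rot": [0,0,0.08],"jaw": 0},{"translation": [17,-10.8,0],"delta_rot": [0,0,0.1],"jaw": 0},{"translation": [20.5,-13,0],"delta_rot": [0,0,0.12],"jaw": 0},{"translation": [24,-15.2,0],"delta_rot": [0,0,0.14],"jaw": 0},{"translation": [27,-17.1,0],"delta_rot": [0,0,0.15],"jaw": 0}]'

```text
time: 0.9
tool_pos: [0.3929, -0.3521, 0.2448]
tool_rot: [-0.0, 0.997, 0.075, -0.0]
contact_force: [-0.7, -0.3, 0.1]
gripper_width: 0.005
grasp_force: 0.0
```

```bash
cat >> h.py <<'E'
from scipy.spatial.transform import Rotation as Ro
X=np.array([.989,.147,0]);Y=np.array([-.147,.989,0]);MID=np.array([.523,-.028,0])
def press(k,off=-.035,z=0): return MID+(2.5-k)*.118*Y+off*X+np.array([0,0,z])
def rel(p):
    s=state();q=np.array(s["tool_rot"]);R=Ro.from_quat(q[[1,2,3,0]])
    print("t",s["time"],"tcp",s["tool_pos"].round(4),"F",s["contact_force"].round(2),"w",round(s["gripper_width"],3),"toolx",R.as_matrix()[:,0].round(3),"z",R.as_matrix()[:,2].round(3))
    print("move cm",(R.inv().apply(p-s["tool_pos"])*100).round(2))
E
python3 -c "
from h import *
for k in(4,3,2,1):print(press(k));rel(press(k,z=.20))"
```

```text
[ 0.514404 -0.208198  0.      ]
t 0.9 tcp [ 0.3929 -0.3521  0.2448] F [-0.7  -0.28  0.11] w 0.005 toolx [ 0.989  0.149 -0.   ] z [-0.     0.001 -1.   ]
move cm [ 14.16 -12.41   4.49]
[ 0.497058 -0.091496  0.      ]
t 0.9 tcp [ 0.3929 -0.3521  0.2448] F [-0.7  -0.28  0.11] w 0.005 toolx [ 0.989  0.149 -0.   ] z [-0.     0.001 -1.   ]
move cm [ 14.19 -24.21   4.5 ]
[0.479712 0.025206 0.      ]
t 0.9 tcp [ 0.3929 -0.3521  0.2448] F [-0.7  -0.28  0.11] w 0.005 toolx [ 0.989  0.149 -0.   ] z [-0.     0.001 -1.   ]
move cm [ 14.22 -36.01   4.5 ]
[0.462366 0.141908 0.      ]
t 0.9 tcp [ 0.3929 -0.3521  0.2448] F [-0.7  -0.28  0.11] w 0.005 toolx [ 0.989  0.149 -0.   ] z [-0.     0.001 -1.   ]
move cm [ 14.24 -47.81   4.51]
```

Emit:
send_rows --steps '[{"translation": [3.5,-3.1,0],"delta_rot": [0,0,0],"jaw": 0},{"translation": [7,-6.2,0.5],"delta_rot": [0,0,0],"jaw": 0},{"translation": [10.5,-9.3,1.5],"delta_rot": [0,0,0],"jaw": 0},{"translation": [13.2,-11.6,2.5],"delta_rot": [0,0,0],"jaw": 0},{"translation": [14.2,-12.4,3.5],"delta_rot": [0,0,0],"jaw": 0},{"translation": [14.2,-12.4,4.5],"delta_rot": [0,0,0],"jaw": 0},{"translation": [14.2,-12.4,5],"delta_rot": [0,0,0],"jaw": 0},{"translation": [14.2,-12.4,5],"delta_rot": [0,0,0],"jaw": 0}]'

```text
time: 1.7
tool_pos: [0.5126, -0.2111, 0.1939]
tool_rot: [-0.0, 0.997, 0.074, -0.001]
contact_force: [-0.8, -1.1, 0.1]
gripper_width: -0.003
grasp_force: 0.0
```

```bash
python3 -c "
from h import *
rel(press(4,z=.174))
cv2.imwrite('pics/s1.png',cv2.resize(grab_frame('side')['pixels'][120:260,200:340],None,fx=4,fy=4))"
```

```text
t 1.7 tcp [ 0.5126 -0.2111  0.1939] F [-0.77 -1.14  0.13] w -0.003 toolx [ 0.989  0.147 -0.002] z [-0.002  0.001 -1.   ]
move cm [ 0.22 -0.25  1.99]
```

View pics/s1.png

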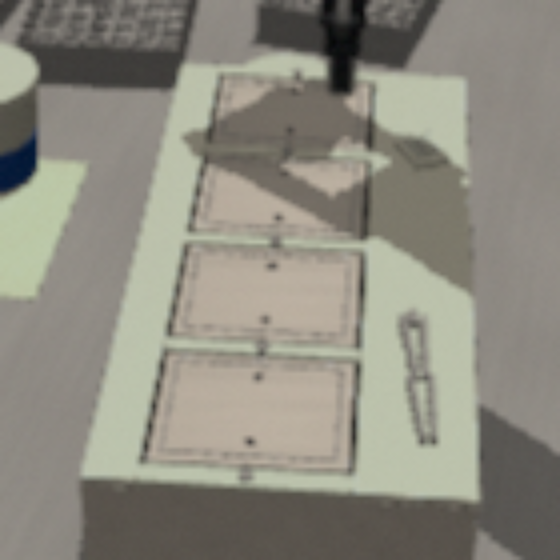

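The shut fingertips (at (340,90) in the crop) hang over the front half of flap 4. The cassette and forceps are untouched. I'll now press down gently.

Emit:
send_rows --steps '[{"translation": [0.1,-0.1,0.8],"delta_rot": [0,0,0],"jaw": 0},{"translation": [0.1,-0.1,1.4],"delta_rot": [0,0,0],"jaw": 0},{"translation": [0.1,-0.1,1.7],"delta_rot": [0,0,0],"jaw": 0},{"translation": [0.1,-0.1,1.8],"delta_rot": [0,0,0],"jaw": 0},{"translation": [0.1,-0.1,1.9],"delta_rot": [0,0,0],"jaw": 0},{"translation": [0.1,-0.1,2.0],"delta_rot": [0,0,0],"jaw": 0},{"translation": [0.1,-0.1,2.1],"delta_rot": [0,0,0],"jaw": 0},{"translation": [0.1,-0.1,2.1],"delta_rot": [0,0,0],"jaw": 0}]'

```text
time: 2.55
tool_pos: [0.5148, -0.209, 0.1743]
tool_rot: [-0.0, 0.997, 0.075, -0.0]
contact_force: [-0.4, -1.0, 0.2]
gripper_width: -0.001
grasp_force: 0.0
```

Emit:
send_rows --steps '[{"translation": [0,0,0.05],"delta_rot": [0,0,0],"jaw": 0},{"translation": [0,0,0.1],"delta_rot": [0,0,0],"jaw": 0},{"translation": [0,0,0.15],"delta_rot": [0,0,0],"jaw": 0},{"translation": [0,0,0.2],"delta_rot": [0,0,0],"jaw": 0},{"translation": [0,0,0.2],"delta_rot": [0,0,0],"jaw": 0},{"translation": [0,0,0.25],"delta_rot": [0,0,0],"jaw": 0},{"translation": [0,0,0.3],"delta_rot": [0,0,0],"jaw": 0},{"translation": [0,0,0.3],"delta_rot": [0,0,0],"jaw": 0}]'

```text
time: 3.35
tool_pos: [0.5149, -0.2091, 0.173]
tool_rot: [0.0, 0.997, 0.075, 0.0]
contact_force: [-5.2, 1.3, 8.1]
gripper_width: 0.003
grasp_force: 4.2
```

Flap 4 takes 8 N and hardly moves, so it's locked. Next is flap 3.

Emit:
send_rows --steps '[{"translation": [0,0,-1.5],"delta_rot": [0,0,0],"jaw": 0},{"translation": [0,-3,-2],"delta_rot": [0,0,0],"jaw": 0},{"translation": [0,-6.5,-2],"delta_rot": [0,0,0],"jaw": 0},{"translation": [0,-10,-2],"delta_rot": [0,0,0],"jaw": 0},{"translation": [0,-11.8,-2],"delta_rot": [0,0,0],"jaw": 0},{"translation": [0,-11.8,-1.5],"delta_rot": [0,0,0],"jaw": 0},{"translation": [0,-11.8,-0.8],"delta_rot": [0,0,0],"jaw": 0},{"translation": [0,-11.8,-0.5],"delta_rot": [0,0,0],"jaw": 0}]'

```text
time: 4.15
tool_pos: [0.4969, -0.093, 0.1753]
tool_rot: [-0.0, 0.997, 0.074, -0.001]
contact_force: [-0.3, 0.0, 1.3]
gripper_width: -0.004
grasp_force: 0.0
```

Emit:
send_rows --steps '[{"translation": [0,0,0.1],"delta_rot": [0,0,0],"jaw": 0},{"translation": [0,0,0.2],"delta_rot": [0,0,0],"jaw": 0},{"translation": [0,0,0.25],"delta_rot": [0,0,0],"jaw": 0},{"translation": [0,0,0.3],"delta_rot": [0,0,0],"jaw": 0},{"translation": [0,0,0.35],"delta_rot": [0,0,0],"jaw": 0},{"translation": [0,0,0.4],"delta_rot": [0,0,0],"jaw": 0},{"translation": [0,0,0.45],"delta_rot": [0,0,0],"jaw": 0},{"translation": [0,0,0.45],"delta_rot": [0,0,0],"jaw": 0}]'

```text
time: 4.95
tool_pos: [0.4973, -0.0929, 0.1731]
tool_rot: [0.001, 0.997, 0.075, 0.0]
contact_force: [-3.4, -0.2, 5.5]
gripper_width: -0.004
grasp_force: 3.3
```

Flap 3 is locked too: 5.5 N with no give. On to flap 2.

Emit:
send_rows --steps '[{"translation": [0,0,-1.5],"delta_rot": [0,0,0],"jaw": 0},{"translation": [0,-3,-2],"delta_rot": [0,0,0],"jaw": 0},{"translation": [0,-6.5,-2],"delta_rot": [0,0,0],"jaw": 0},{"translation": [0,-10,-2],"delta_rot": [0,0,0],"jaw": 0},{"translation": [0,-11.8,-2],"delta_rot": [0,0,0],"jaw": 0},{"translation": [0,-11.8,-1.5],"delta_rot": [0,0,0],"jaw": 0},{"translation": [0,-11.8,-0.8],"delta_rot": [0,0,0],"jaw": 0},{"translation": [0,-11.8,-0.4],"delta_rot": [0,0,0],"jaw": 0}]'

```text
time: 5.75
tool_pos: [0.4794, 0.0238, 0.1749]
tool_rot: [-0.0, 0.997, 0.074, -0.0]
contact_force: [-0.2, -0.4, -0.1]
gripper_width: -0.001
grasp_force: 0.0
```

Emit:
send_rows --steps '[{"translation": [0,0,0.1],"delta_rot": [0,0,0],"jaw": 0},{"translation": [0,0,0.2],"delta_rot": [0,0,0],"jaw": 0},{"translation": [0,0,0.25],"delta_rot": [0,0,0],"jaw": 0},{"translation": [0,0,0.3],"delta_rot": [0,0,0],"jaw": 0},{"translation": [0,0,0.35],"delta_rot": [0,0,0],"jaw": 0},{"translation": [0,0,0.4],"delta_rot": [0,0,0],"jaw": 0},{"translation": [0,0,0.4],"delta_rot": [0,0,0],"jaw": 0},{"translation": [0,0,0.4],"delta_rot": [0,0,0],"jaw": 0}]'

```text
time: 6.55
tool_pos: [0.4797, 0.0243, 0.1719]
tool_rot: [0.0, 0.997, 0.075, 0.0]
contact_force: [-0.1, -0.6, 0.5]
gripper_width: -0.0
grasp_force: 0.3
```

Flap 2 yields at about 0.5 N. I'll push a little further to check.

Emit:
send_rows --steps '[{"translation": [0,0,0.1],"delta_rot": [0,0,0],"jaw": 0},{"translation": [0,0,0.2],"delta_rot": [0,0,0],"jaw": 0},{"translation": [0,0,0.3],"delta_rot": [0,0,0],"jaw": 0},{"translation": [0,0,0.45],"delta_rot": [0,0,0],"jaw": 0},{"translation": [0,0,0.6],"delta_rot": [0,0,0],"jaw": 0},{"translation": [0,0,0.8],"delta_rot": [0,0,0],"jaw": 0},{"translation": [0,0,1.0],"delta_rot": [0,0,0],"jaw": 0},{"translation": [0,0,1.0],"delta_rot": [0,0,0],"jaw": 0}]'

```text
time: 7.35
tool_pos: [0.4794, 0.0243, 0.1615]
tool_rot: [-0.0, 0.997, 0.075, -0.0]
contact_force: [1.2, 0.2, 0.8]
gripper_width: 0.002
grasp_force: 0.7
```

Emit:
send_rows --steps '[{"translation": [0,0,0.2],"delta_rot": [0,0,0],"jaw": 0},{"translation": [0,0,0.4],"delta_rot": [0,0,0],"jaw": 0},{"translation": [0,0,0.6],"delta_rot": [0,0,0],"jaw": 0},{"translation": [0,0,0.8],"delta_rot": [0,0,0],"jaw": 0},{"translation": [0,0,0.9],"delta_rot": [0,0,0],"jaw": 0},{"translation": [0,0,1.0],"delta_rot": [0,0,0],"jaw": 0},{"translation": [0,0,1.1],"delta_rot": [0,0,0],"jaw": 0},{"translation": [0,0,1.1],"delta_rot": [0,0,0],"jaw": 0}]'

```text
time: 8.15
tool_pos: [0.4794, 0.0243, 0.1506]
tool_rot: [0.0, 0.997, 0.075, -0.0]
contact_force: [-0.2, -0.4, 3.2]
gripper_width: -0.004
grasp_force: 1.1
```

```bash
python3 -c "
from h import *
rel(press(2,z=.14))
for n,(a,b,c,d) in dict(side=(120,260,200,340),scene=(120,260,200,380)).items(): cv2.imwrite(f'pics/{n}2.png',cv2.resize(grab_frame(n)['pixels'][a:b,c:d],None,fx=4,fy=4))"
```

```text
t 8.15 tcp [0.4794 0.0243 0.1506] F [-0.24 -0.4   3.16] w -0.004 toolx [ 0.989  0.149 -0.   ] z [-0. -0. -1.]
move cm [ 0.04 -0.09  1.06]
```

View pics/side2.png

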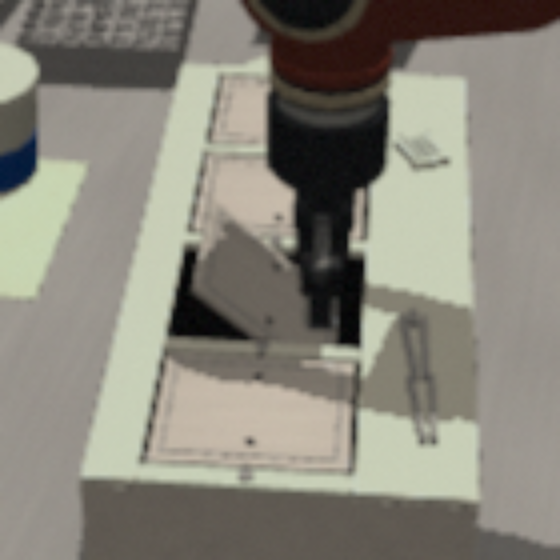

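View pics/scene2.png

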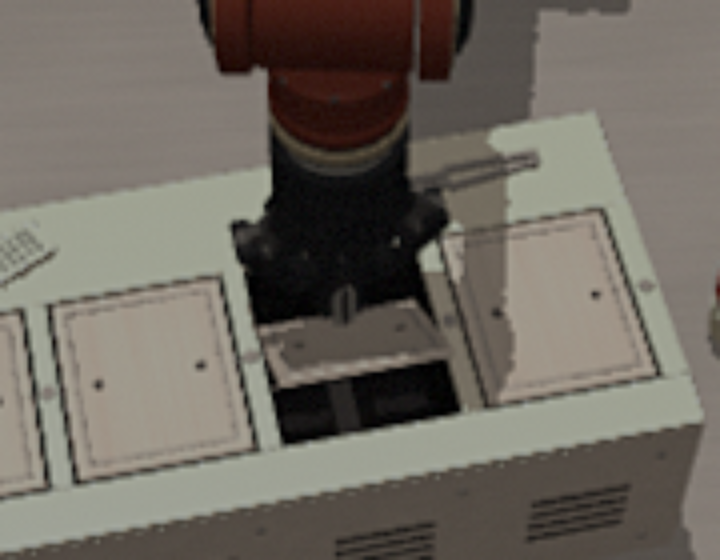

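Flap 2 is steeply tilted: front half down, rear edge up at (360,355) in the scene crop. The fingers sit in the front half, clear of the ribs and forceps. I'll press on to the stop.

Emit:
send_rows --steps '[{"translation": [0,0,0.1],"delta_rot": [0,0,0],"jaw": 0},{"translation": [0,0,0.15],"delta_rot": [0,0,0],"jaw": 0},{"translation": [0,0,0.2],"delta_rot": [0,0,0],"jaw": 0},{"translation": [0,0,0.25],"delta_rot": [0,0,0],"jaw": 0},{"translation": [0,0,0.3],"delta_rot": [0,0,0],"jaw": 0},{"translation": [0,0,0.35],"delta_rot": [0,0,0],"jaw": 0},{"translation": [0,0,0.4],"delta_rot": [0,0,0],"jaw": 0},{"translation": [0,0,0.4],"delta_rot": [0,0,0],"jaw": 0}]'

```text
time: 9.05
tool_pos: [0.4796, 0.0243, 0.1476]
tool_rot: [0.0, 0.997, 0.075, -0.0]
contact_force: [-2.5, 0.9, 7.5]
gripper_width: 0.001
grasp_force: 3.7
```

```bash
python3 - <<'E'
from h import *
P=pts(grab_frame("scene"));m0=press(2,off=0)
q=P.reshape(-1,3);a=(q-m0)@X;b=(q-m0)@Y
k=(a>.005)&(a<.045)&(abs(b)<.04)&(q[:,2]>.16)&(q[:,2]<.205)
c=np.polyfit(a[k],q[k,2],1);print(k.sum(),c,np.arctan(c[0]),q[k,2].max());rel(press(2))
E
```

```text
237 [0.91744638 0.15991198] 0.7423707977481474 0.20448777224742873
t 9.1 tcp [0.4796 0.0243 0.1476] F [-3.44  0.63  7.57] w -0.002 toolx [ 0.989  0.149 -0.   ] z [-0. -0. -1.]
move cm [ 0.03 -0.09 14.76]
```

The depth fit gives about 0.74 rad. The rear edge is about 44 mm above the deck, which matches the stop. The push is steady at about 7.5 N, so I'll hand it in.

```bash
python3 -c "
from plant import *
print(job_done())"
```

```text
the job is handed in; nothing more can be done
None
```

Flap 2 is the unlocked one: the fingers are holding it open at or near its stop, measured at about 0.74 rad with a steady push of about 7.5 N. Flaps 3 and 4 were locked, flap 1 didn't need testing, nothing loose was handled, and the job was handed in at about 9 s with no verdict shown.

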